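# Release and push out the extractor's filter slide with the pin tool

## Task

Take the blue-handled pin tool from the stand, press the recessed red button in the filter slide down with its pin and, keeping it down, push the slide out of the dust extractor to the end of its travel. Then put the pin tool back upright in its socket. Be gentle: never bear on the extractor with more than about 18 N, let only the tool touch it, and leave everything else on the desk alone.

Things in the scene. Friction and masses are not known exactly. Their poses are not given: they have to be found in the camera images.
- extractor: Grey sanding-dust extractor fixed to the desk, 170 (x) x 200 (y) x 104 mm tall, origin under its centre, front towards its own -x. Deck 68 mm high in front, hood 104 mm high over the rear half (own x 0 to 85 mm). A white filter slide between two rails in the deck comes out at the front, along the extractor's own -x
- slide (a joint): Travel of the filter slide along the extractor's own -x, in m: 0 shut, 0.040 at its end stop. Friction about 2 N. A spring bolt locks it; it runs free only while the release button is at least 4.5 mm down. If the button comes up the bolt catches again about every 12 mm (last at 0.032). The recess walls are solid: the pin in the recess can push the slide
- recess (a point): Centre of the mouth of the round recess in the slide's orange block (34 x 34 mm), 84 mm above the desk; moves with the slide. The recess goes straight down, 9 mm wide with a small chamfer. At its bottom is the red release button
- button_well (a point): Point on the recess's axis 15 mm below its mouth, fixed in the slide: the button's face rests within 10 mm above or below it. That differs from unit to unit, does not show here and must be felt. The button yields from about 2.4 N, gains 0.6 N per mm, frees the latch at 4.5 mm (about 5 N) and meets a hard stop at 6 mm (6 N)
- pin_tool_grip (a point): Middle of the handle of the pin tool (blue handle with orange bands, 60 g), which stands upright in one of the stand's sockets. Handle round, 18 mm in diameter, 85 mm long; this point is 45 mm above its lower end, 40 mm below its top. Below it a steel pin, 5 mm in diameter, 42 mm long; its tip is 87 mm below this point. z along the tool, up
- pin_tool_shoulder (a point): Centre of the handle's lower end (the shoulder from which the pin sticks out), on the pin tool's axis; the pin tip is 42 mm below it. Stands on the socket's ledge when the tool is seated
- pin_tool: The pin tool as a whole; origin on its axis 6 mm above the pin's tip, z along the tool, up
- stand: Wooden tool stand fixed to the desk, 60 (x) x 160 (y) x 60 mm tall, origin under its centre, with two sockets 80 mm apart along its y. Each socket: 21 mm wide and 15 mm deep, then an 11 mm hole for the pin below its ledge
- socket0 (a point): Centre of the ledge in the socket on the stand's -y side, 45 mm above the desk, 15 mm below the stand's top
- socket1 (a point): The same for the socket on the +y side
- stirrer: Bystander: paint stirrer with a plain black handle of the same size as the pin tool's, standing in the stand's other socket. Its 9.5 mm wooden stub does not fit the recess. Origin at its lower end
- runner_navy: Bystander: flat dark grey model-kit runner, 113 x 133 x 11 mm, origin under its centre
- runner_red: Bystander: flat red model-kit runner, 77 x 125 x 11 mm, origin under its centre
- nippers: Bystander: side cutters lying flat, one blue and one orange grip, about 150 x 60 x 14 mm, origin under the pivot's rear
- paint_jar_a: Bystander: small paint jar with green cap, 38 mm wide, 45 mm tall, origin under its centre
- paint_jar_b: Bystander: small paint jar with red cap, 38 mm wide, 45 mm tall, origin under its centre
- glue: Bystander: small cement bottle with white cap, 32 mm wide, 65 mm tall, origin under its centre

How it is judged:
On the way, in this order (a step that is already met when the one before it is completed fails the run):
1. the slide is freed and on its way out under the tool: more than 6 mm out with the tool pressing on it (value of joint slide above 0.006 m and contact force between pin_tool and extractor above 1 N), for 0.05 s.
2. the slide is fully out (more than 36 of 40 mm) (value of joint slide above 0.036 m), for 0.1 s.
At the end, for the whole second after the job is handed in: The filter slide is more than 36 mm out (of 40), and the pin tool stands at rest, upright within 7 degrees, with its shoulder within 7 mm of the ledge centre of a socket of the stand (value of joint slide above 0.036 m and (distance between pin_tool_shoulder and socket0 below 0.007 m or distance between pin_tool_shoulder and socket1 below 0.007 m) and angle between pin_tool_grip's own z axis and vertical below 0.12 rad and linear speed of pin_tool below 0.02 m/s); the robot touches nothing.
It fails at once if the tool bears on the extractor with more than 18 N (contact force between pin_tool and extractor above 18 N).
It fails at once if the robot itself bears on the extractor (over 3 N) (contact force between any of the fingers, the arm and extractor above 3 N).
It fails at once if the stirrer is used on the extractor (contact force between stirrer and extractor above 1 N).
It fails at once if a bystander is moved by more than 15 mm (distance of any of stirrer, runner_navy, runner_red, nippers, paint_jar_a, paint_jar_b, glue from where it was at the start of the episode above 0.015 m).
It also fails if it takes over 72 s, if anything falls off the work surface, if the arm or the gripper's body presses on something with over 40 N, if the wrist force passes 120 N, or if a joint passes its speed limit or range.

## Robot

A 7-joint arm with a two-finger parallel gripper is mounted at the origin on the work surface. World frame = base frame: x ahead of the robot, y to its left, z up, the work surface at z = 0. Lengths are in m, angles in rad, forces in N, time in s.
With the tool pointing down it reaches from about 0.4 to 0.9 m from the base axis. Payload 5.5 kg.
Tool frame: the origin (TCP) lies midway between the tips of the shut fingers; the grasp point (between the pads) lies 19 mm behind it; z points along the fingers, y is the direction in which the jaws open and shut (so a half turn about z gives the same grasp; the last joint's range is limited). The gripper opens to 92 mm and grips with 3 to 60 N. Pads are 19 mm wide; open, the fingers measure 130 mm over their backs; the gripper's body (75 mm by 190 mm) begins 47 mm behind the grasp point.
Start: joints at [-0.909, 0.501, -0.427, 1.55, 0.221, 1.138, -0.21], TCP at [0.252, 0.599, 0.227] pointing down, gripper open.
Joint ranges: [-2.88, 2.88], [-0.31, 2.03], [-1.54, 1.56], [0.2, 2.42], [-1.41, 4.55], [0.19, 2.02], [-2.57, 2.57]. Speed limits (rad/s): [2.57, 2.57, 3.14, 3.14, 3.14, 3.14, 3.14].

## Interface

Orientations are given as a unit quaternion [x, y, z, w].
In Python, from cell import get_state, eyes, finish_job gives the robot as it stands. The module is installed in compiled form; this text tells all that it offers.
- The arm moves only by the tool jog_arm, never from a script. Its argument "motion" is a list of rows, each a list of 6 numbers: the shift along the tool's x, y, z in cm, then the turn, a rotation vector about the tool's x, y, z in rad. In form: [[x, y, z, ax, ay, az], ...]. A call has 1 to 5 rows; each row is the pose to reach, as a shift and turn from the pose measured when the call began, along the tool's axes at that moment; what a row does not reach only later rows make up. A row lasts 1/8 s, in which the tool goes at most 62.5 mm and 10.7 degrees, less where a joint would pass 70% of its speed; a pose out of reach is approached as far as the arm can. A call with a gripper value outside its range is refused whole. "gripper" is the finger opening in cm, from 0 to 9.18, set as the call begins (left out, the last holds). The fingers move at their own pace and stop on an object; the grip force is fixed at half the most. Time passes only in rows, so rows that repeat a pose let the fingers close. It gives the time, the measured TCP pose, the force and the opening at its end, in the units of the state.
- get_state(): the state, without advancing time (a new reading comes with each control period).
- eyes.grab_frame(name): name is "scene" or "top" or "wrist"; returns the picture (400x640x3 uint8, blue, green, red); there is no depth.
- eyes.camera_params(name): a dict with "camera_matrix" (3x3 intrinsics, pixels), "xyz" and "orientation" of the camera in the world. Camera axes: x right, y down, z forward; pixel columns grow to the right and rows downward; lengths in m; the calibration is good to about 2 mm. A picture is of the moment at which its call begins: read the wrist's pose just before it. camera_params takes no time and is no camera call; for the wrist camera it gives the pose at the moment of the call.
- finish_job(): hands the job in, once; it reports no verdict.
The state is a dict: "time": time; "q": joint angles; "joint_vel": joint speeds; "joint_torque": joint torques, N m; "eef_pos": TCP position; "eef_rot": TCP orientation; "force": force on the tool from outside, world axes, zero at the start; "ft_torque": the same for the moment, N m; "opening": finger opening in m.
Only numpy, scipy, OpenCV 4.12 (cv2) and the standard library are available. Lean on these libraries where they do the work, as an engineer would, in place of code of your own. Each camera call takes 0.05 s, during which the arm holds its last target. There are 200 camera calls.

## Working session

There is one attempt and no reset: what is moved stays moved. The work goes in short steps, Python scripts to look and compute and a tool call to move; the robot and the scene stay as the last step left them, time stands still between calls to the robot, and variables do not carry over. Pictures are saved under pics/ and viewed, about 8 in all and at most 12, crops included, and the job is handed in when it is done.

Besides the shell and the picture viewer there is one more tool, called after "Call:" by a JSON object that holds its "fn" and its "kwargs". jog_arm: Moves the arm, as the interface text tells. Its arguments: {"type":"object","properties":{"motion":{"type":"array","items":{"type":"array","items":{"type":"number"}}},"gripper":{"type":"number"}},"required":["motion"]}

```bash
mkdir -p pics; ls; python3 - <<'E'
from cell import get_state, eyes
import cv2
s=get_state(); print(s)
for n in("scene","top"):
    im=eyes.grab_frame(n); cv2.imwrite(f"pics/{n}0.png",im); p=eyes.camera_params(n); print(n,p)
print(eyes.camera_params("wrist"))
E
```

```text
pics
{'time': 0.0, 'q': array([-0.90880157,  0.50183425, -0.42678999,  1.55145607,  0.22079168,
        1.13831491, -0.21029536]), 'joint_vel': array([ 9.66894045e-04,  1.95737347e-04,  1.01579058e-03,  1.27852130e-03,
        6.28007269e-04, -8.57420618e-06,  1.55750755e-03]), 'joint_torque': array([-1.00333040e-03, -5.66594839e+01, -5.81641316e+00, -2.79104108e+01,
       -6.86285086e-02,  3.07638478e-02,  1.92479438e-04]), 'eef_pos': array([0.25216432, 0.59832245, 0.22568426]), 'eef_rot': array([ 1.98051072e-01,  9.80191214e-01, -9.52253843e-04, -2.25870610e-04]), 'force': array([ 0.3086872 , -0.60058239, -0.61305803]), 'ft_torque': array([0.01973358, 0.0135716 , 0.00348217]), 'opening': 0.09181530247078802}
scene {'camera_matrix': array([[392.5801851 ,   0.        , 324.07971329],
       [  0.        , 392.5801851 , 193.5253131 ],
       [  0.        ,   0.        ,   1.        ]]), 'xyz': array([1.42985523, 0.3485307 , 0.72695173]), 'orientation': array([ 0.50490329,  0.72707236, -0.38294801, -0.2641766 ])}
top {'camera_matrix': array([[384.77862805,   0.        , 321.55939991],
       [  0.        , 384.77862805, 191.9041055 ],
       [  0.        ,   0.        ,   1.        ]]), 'xyz': array([0.406011  , 0.00900111, 1.32355286]), 'orientation': array([-0.69679749,  0.7150188 , -0.04231094,  0.03783062])}
{'camera_matrix': array([[298.42313496,   0.        , 323.68814237],
       [  0.        , 298.42313496, 202.6203622 ],
       [  0.        ,   0.        ,   1.        ]]), 'xyz': array([0.17558989, 0.63116633, 0.38455392]), 'orientation': array([0.82303746, 0.54647455, 0.08496219, 0.12944625])}
```

View pics/scene0.png

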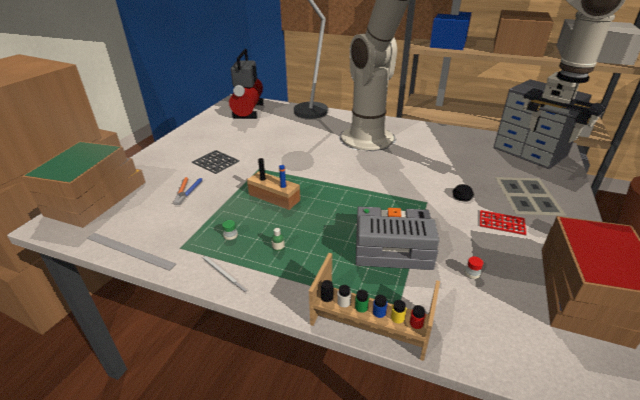

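View pics/top0.png

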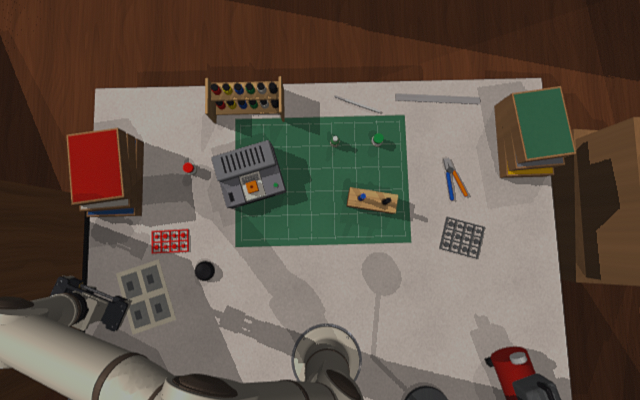

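Scene view: tools stand in the stand near (283,175) blue and (262,168) black; extractor at (397,240), orange block at (395,212). Top view: blue tool (362,197), black (386,201), orange block (252,187).

```bash
cat > h.py <<'E'
import numpy as np, cv2
from cell import get_state, eyes
from scipy.spatial.transform import Rotation as R
def ray(p,uv):
    K=p["camera_matrix"]; d=np.linalg.solve(K,[uv[0],uv[1],1.]); d=R.from_quat(p["orientation"]).apply(d)
    return np.array(p["xyz"]),d/np.linalg.norm(d)
def onz(p,uv,z):
    o,d=ray(p,uv); return o+d*(z-o[2])/d[2]
def tri(p1,u1,p2,u2):
    o1,d1=ray(p1,u1);o2,d2=ray(p2,u2)
    A=np.stack([d1,-d2],1); t=np.linalg.lstsq(A,o2-o1,rcond=None)[0]
    a,b=o1+t[0]*d1,o2+t[1]*d2; return (a+b)/2,np.linalg.norm(a-b)
def proj(p,X):
    c=R.from_quat(p["orientation"]).inv().apply(np.asarray(X)-p["xyz"]); u=p["camera_matrix"]@c; return u[:2]/u[2]
def blobs(im,lo,hi,box,amin=4):
    x0,y0,x1,y1=box; h=cv2.cvtColor(im,cv2.COLOR_BGR2HSV)[y0:y1,x0:x1]
    m=cv2.inRange(h,np.array(lo),np.array(hi)); n,l,s,c=cv2.connectedComponentsWithStats(m)
    return [(s[i][:4]+[x0,y0,0,0],s[i][4],c[i]+[x0,y0]) for i in range(1,n) if s[i][4]>=amin]
E
python3 - <<'E'
from h import *
t=cv2.imread("pics/top0.png");s=cv2.imread("pics/scene0.png")
P=eyes.camera_params("top");S=eyes.camera_params("scene")
for n,im,b1,b2 in(("top",t,(340,180,405,220),(205,135,290,212)),("scene",s,(240,150,310,215),(350,195,440,275))):
    print(n,"blue",blobs(im,(105,120,50),(125,255,255),b1)); print("orange",blobs(im,(5,170,120),(20,255,255),b2))
    print("wood",[b for b in blobs(im,(8,60,60),(25,200,255),b1,50)])
a=cv2.resize(t[135:215,205:290],None,fx=7,fy=7,interpolation=cv2.INTER_CUBIC)
b=cv2.resize(t[180:220,340:405],None,fx=7,fy=7,interpolation=cv2.INTER_CUBIC)
c=np.zeros((560,800,3),np.uint8); c[:,:595]=a
cv2.imwrite("pics/extr.png",a)
cv2.imwrite("pics/sc.png",np.vstack([cv2.resize(s[150:215,240:310],(420,390),interpolation=2)]))
E
```

```text
top blue [(array([358, 194,   8,   6]), np.int32(25), array([361.68, 196.44]))]
orange [(array([246, 181,  12,  12]), np.int32(100), array([251.57, 186.32]))]
wood [(array([347, 187,  51,  27]), np.int32(867), array([371.75893887, 200.02537486]))]
scene blue [(array([280, 165,   4,   4]), np.int32(16), array([281.5, 166.5])), (array([280, 172,   6,  15]), np.int32(68), array([282.35294118, 178.79411765]))]
orange [(array([388, 208,  13,   9]), np.int32(110), array([393.81818182, 211.98181818]))]
wood [(array([247, 171,  53,  39]), np.int32(1242), array([273.60225443, 190.21980676]))]
```

View pics/extr.png

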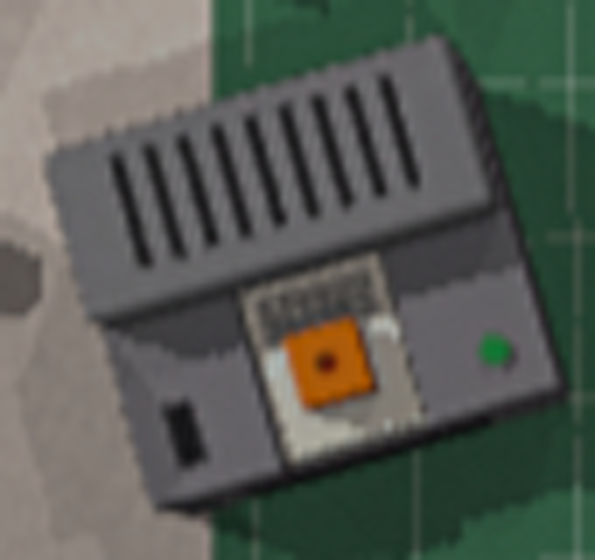

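Extractor crop: yawed block with the recess dark dot at crop (325,362) → full px (251.0,186.3); front-edge corners at (227,207.5) and (285,190); slide exits toward lower-right-ish image-down.

```bash
python3 - <<'E'
from h import *
t=cv2.imread("pics/top0.png");s=cv2.imread("pics/scene0.png")
P=eyes.camera_params("top");S=eyes.camera_params("scene")
u=lambda x,y:((x+.5)/7-.5+205,(y+.5)/7-.5+135)
print("recess",onz(P,u(325,362),.084))
hA,hB=onz(P,u(48,155),.104),onz(P,u(437,38),.104); hC=onz(P,u(100,322),.104);hD=onz(P,u(492,205),.104)
fA,fB=onz(P,u(158,508),.068),onz(P,u(563,390),.068)
for n,a,b in(("hoodrear",hA,hB),("hoodfront",hC,hD),("front",fA,fB)):
    d=b-a; print(n,a,b,np.linalg.norm(d),"yaw of normal dir(-x ext)", np.degrees(np.arctan2(d[1],d[0]))+90)
print("block tri",tri(P,(251.57,186.32),S,(393.8,211.98)))
print("blue top",onz(P,(361.7,196.4),.125), tri(P,(361.7,196.4),S,(282.3,167)))
print("seat predicted scene px of top", proj(S,[*onz(P,(361.7,196.4),.13)[:2],.13]))
h=cv2.cvtColor(t,cv2.COLOR_BGR2HSV)[180:220,340:405]
m=cv2.inRange(h,(8,60,60),(25,200,255)); pts=cv2.findNonZero(m)+[340,180]
r=cv2.minAreaRect(pts.astype(np.float32)); print(r); print([onz(P,c,.06) for c in cv2.boxPoints(r)], onz(P,r[0],.05))
st=get_state();print(R.from_quat(st["eef_rot"]).as_matrix())
Cw=eyes.camera_params("wrist");M=R.from_quat(st["eef_rot"]);print("cam in tool",M.inv().apply(Cw["xyz"]-st["eef_pos"]),(M.inv()*R.from_quat(Cw["orientation"])).as_matrix())
E
```

```text
recess [0.57125591 0.22769162 0.084     ]
hoodrear [0.66781656 0.35087955 0.104     ] [0.71837492 0.17161703 0.104     ] 0.18625572964665235 yaw of normal dir(-x ext) 15.75032610014506
hoodfront [0.58962176 0.32668799 0.104     ] [0.63934444 0.14717041 0.104     ] 0.18627642385584928 yaw of normal dir(-x ext) 15.4816391757048
front [0.50669243 0.30869394 0.068     ] [0.55730202 0.11905565 0.068     ] 0.19627534679745887 yaw of normal dir(-x ext) 14.94252384503993
block tri (array([0.57119665, 0.22646712, 0.08261209]), np.float64(0.0007701176623591554))
blue top [ 0.52502216 -0.1257239   0.125     ] (array([ 0.52491756, -0.12556972,  0.12575266]), np.float64(0.00014991377382753813))
seat predicted scene px of top [282.36576814 165.73444056]
((371.9344787597656, 199.90951538085938), (49.53002166748047, 19.353836059570312), 9.090277671813965)
[array([ 0.5025317 , -0.08001517,  0.06      ]), array([ 0.56567949, -0.09225146,  0.06      ]), array([ 0.5354952 , -0.25305811,  0.06      ]), array([ 0.47262498, -0.23993097,  0.06      ])] [ 0.51987457 -0.16775161  0.05      ]
[[-9.21532642e-01  3.88300276e-01 -6.97263728e-04]
 [ 3.88300902e-01  9.21531207e-01 -1.62619042e-03]
 [ 1.11000945e-05 -1.76933569e-03 -9.99998435e-01]]
cam in tool [ 0.08335669  0.00018323 -0.15877871] [[ 6.94238571e-06 -9.52048047e-01 -3.05948552e-01]
 [ 9.99999989e-01 -3.78453812e-05  1.40458278e-04]
 [-1.45301769e-04 -3.05948550e-01  9.52048036e-01]]
```

```bash
cat >> h.py <<'E'
def plan(pos,xyaw,st=None):
    """shift (cm, tool axes) and turn to TCP pos with tool z down, tool x at world yaw (deg)"""
    st=st or get_state(); M=R.from_quat(st["eef_rot"]); c,s=np.cos(np.radians(xyaw)),np.sin(np.radians(xyaw))
    T=R.from_matrix(np.array([[c,s,0],[s,-c,0],[0,0,-1]]))
    print("t",round(st["time"],2),"pos",st["eef_pos"].round(4),"F",st["force"].round(2),"op",round(st["opening"],4))
    print("shift",np.round(M.inv().apply(np.asarray(pos)-st["eef_pos"])*100,2),"turn",(M.inv()*T).as_rotvec().round(3))
E
python3 -c "
from h import *
plan([.525,-.126,.2],79.4)"
```

```text
t 0.1 pos [0.2522 0.5984 0.2258] F [ 0.04  0.34 -0.33] op 0.0919
shift [-53.26 -56.16   2.68] turn [-1.000e-03  1.000e-03  1.357e+00]
```

Call:
{"fn": "jog_arm", "kwargs": {"motion": [[-4,-4.2,0,0,0,0.1],[-8,-8.4,0,0,0,0.2],[-12,-12.6,0,0,0,0.3],[-16,-16.8,0,0,0,0.4],[-20,-21,0,0,0,0.5]]}}

```text
time: 0.72
eef_pos: [0.3553, 0.3251, 0.2259]
eef_rot: [0.436, 0.9, -0.001, 0.0]
force: [1.1, 0.2, -0.5]
opening: 0.0921
```

```bash
python3 -c "
from h import *
plan([.525,-.126,.2],79.4); print(get_state()['q'].round(2))"
```

```text
t 0.72 pos [0.3553 0.3251 0.2259] F [ 1.14  0.25 -0.54] op 0.0921
shift [-45.91 -14.65   2.66] turn [-0.001  0.002  0.854]
[-0.55  0.18 -0.28  1.96  0.06  1.   -0.19]
```

Call:
{"fn": "jog_arm", "kwargs": {"motion": [[-5.5,-1.7,0,0,0,0.1],[-11,-3.5,0,0,0,0.2],[-16.5,-5.2,0,0,0,0.31],[-22,-7,0,0,0,0.41],[-27.5,-8.8,0,0,0,0.52]]}}

```text
time: 1.35
eef_pos: [0.457, 0.053, 0.2263]
eef_rot: [0.654, 0.757, -0.001, 0.0]
force: [1.3, 0.9, 0.5]
opening: 0.0917
```

```bash
python3 -c "
from h import *
plan([.525,-.126,.2],79.4); print(get_state()['q'].round(2))"
```

```text
t 1.35 pos [0.457  0.053  0.2263] F [1.27 0.95 0.49] op 0.0917
shift [-18.7    4.14   2.66] turn [-0.001  0.002  0.33 ]
[-0.19  0.13  0.01  2.02 -0.    0.99 -0.03]
```

Call:
{"fn": "jog_arm", "kwargs": {"motion": [[-5,1,0.6,0,0,0.1],[-10,2.1,1.3,0,0,0.2],[-15,3.2,2,0,0,0.3],[-18.7,4.1,2.7,0,0,0.33],[-18.7,4.1,2.7,0,0,0.33]]}}

```text
time: 1.98
eef_pos: [0.5242, -0.1298, 0.1986]
eef_rot: [0.771, 0.637, -0.002, 0.001]
force: [-0.2, 1.0, 0.8]
opening: 0.0916
```

```bash
python3 - <<'E'
from h import *
plan([.525,-.126,.071],79.4)
p=eyes.camera_params("wrist"); im=eyes.grab_frame("wrist"); cv2.imwrite("pics/w1.png",im)
for z in(.13,.06): print(proj(p,[.525,-.126,z]))
E
```

```text
t 1.98 pos [ 0.5242 -0.1298  0.1986] F [-0.17  1.05  0.84] op 0.0916
shift [ 0.43  0.03 12.76] turn [-0.002  0.004 -0.005]
[323.88784199 210.10117553]
[323.98578364 187.43195138]
```

View pics/w1.png

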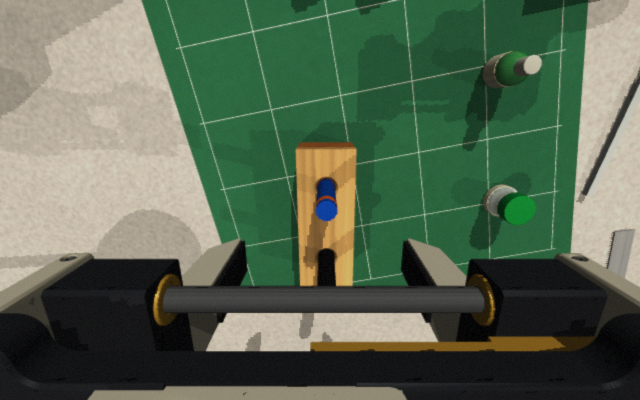

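Wrist view: blue handle top at (326,211), foot at (326,185), between the jaws and within 2 px of the prediction; the stirrer is at (327,270). Descending to grasp.

Call:
{"fn": "jog_arm", "kwargs": {"motion": [[0.3,0.1,3,0,0.0,0],[0.4,0.15,6,0,0.003,0],[0.4,0.15,9,0,0.003,0],[0.4,0.15,12,0,0.003,0],[0.4,0.15,12.7,0,0.003,0]]}}

```text
time: 2.65
eef_pos: [0.524, -0.1216, 0.0701]
eef_rot: [0.769, 0.639, -0.001, -0.003]
force: [-0.1, 0.5, 0.5]
opening: 0.0919
```

Call:
{"fn": "jog_arm", "kwargs": {"motion": [[0,0,0,0,0,0],[0,0,0,0,0,0],[0,0,0,0,0,0],[0,0,0,0,0,0],[0,0,0,0,0,0]], "gripper": 1.2}}

```text
time: 3.28
eef_pos: [0.5242, -0.1217, 0.0704]
eef_rot: [0.769, 0.639, -0.001, -0.003]
force: [-1.0, -0.0, 0.2]
opening: 0.0462
```

Call:
{"fn": "jog_arm", "kwargs": {"motion": [[0,0,0,0,0,0],[0,0,0,0,0,0],[0,0,0,0,0,0]], "gripper": 1.2}}

```text
time: 3.65
eef_pos: [0.5256, -0.122, 0.0706]
eef_rot: [0.769, 0.639, -0.0, -0.002]
force: [6.1, -0.8, -0.6]
opening: 0.0173
```

Call:
{"fn": "jog_arm", "kwargs": {"motion": [[0,0,0,0,0,0],[0,0,0,0,0,0],[-0.4,0.1,0,0,0.002,0],[-0.4,0.1,0,0,0.002,0],[-0.4,0.1,0,0,0.002,0]], "gripper": 3.5}}

```text
time: 4.28
eef_pos: [0.5257, -0.1262, 0.0706]
eef_rot: [0.769, 0.639, 0.0, -0.002]
force: [-0.0, 0.4, 0.2]
opening: 0.0349
```

```bash
python3 - <<'E'
from h import *
plan([.525,-.126,.071],79.4)
p=eyes.camera_params("wrist"); im=eyes.grab_frame("wrist"); cv2.imwrite("pics/w2.png",im)
print(proj(p,[.525,-.126,.13]),get_state()["eef_pos"])
b=blobs(im,(105,120,40),(125,255,255),(240,100,420,399)); print(b)
for q in b: print(onz(p,(q[2][0],q[0][1]),.13),onz(p,(q[2][0],q[0][1]+q[0][3]),.13))
E
```

```text
t 4.28 pos [ 0.5257 -0.1262  0.0706] F [-0.03  0.36  0.17] op 0.0349
shift [ 0.01 -0.08 -0.04] turn [-0.003 -0.004 -0.   ]
[321.05474415 324.03405452] [ 0.52578324 -0.12612419  0.07059257]
[(array([306, 232,  34,  54]), np.int32(1521), array([322.82971729, 261.1321499 ])), (array([302, 313,  42,  29]), np.int32(1085), array([322.1281106 , 325.95115207]))]
[ 0.53312791 -0.08670733  0.13      ] [ 0.52896473 -0.10880994  0.13      ]
[ 0.52640575 -0.1208907   0.13      ] [ 0.52376967 -0.13483127  0.13      ]
```

View pics/w2.png

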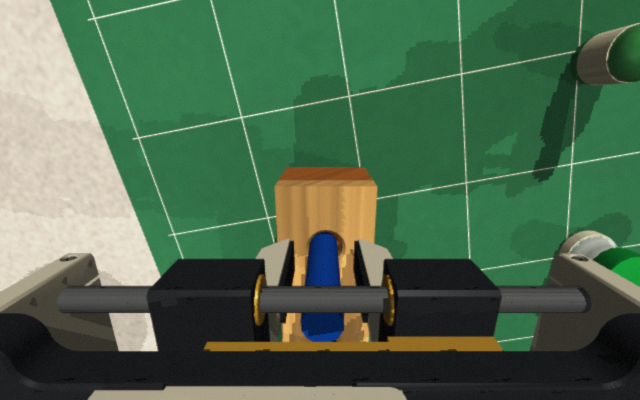

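Handle sits centred between the jaws (column 322); closing.

Call:
{"fn": "jog_arm", "kwargs": {"motion": [[0,0,0,0,0,0],[0,0,0,0,0,0],[0,0,0,0,0,0],[0,0,0,0,0,0],[0,0,0,0,0,0]], "gripper": 1.2}}

```text
time: 4.95
eef_pos: [0.5258, -0.1261, 0.0706]
eef_rot: [0.769, 0.639, 0.0, -0.002]
force: [0.4, -1.1, 1.1]
opening: 0.0174
```

Call:
{"fn": "jog_arm", "kwargs": {"motion": [[0,0,-1.5,0.003,0.004,0],[0,0,-4,0.003,0.004,0],[0,0,-8,0.003,0.004,0],[0,0,-13,0.003,0.004,0],[0,0,-15,0.003,0.004,0]]}}

```text
time: 5.58
eef_pos: [0.5274, -0.1272, 0.2249]
eef_rot: [0.77, 0.639, 0.003, -0.003]
force: [0.6, 0.8, -1.4]
opening: 0.0172
```

Call:
{"fn": "jog_arm", "kwargs": {"motion": [[0,0,0,0,0,0],[0,0,0,0,0,0],[0,0,0,0,0,0]]}}

```text
time: 5.95
eef_pos: [0.5264, -0.127, 0.2236]
eef_rot: [0.77, 0.639, 0.002, -0.004]
force: [-0.2, 0.0, -0.6]
opening: 0.0174
```

```bash
python3 - <<'E'
from h import *
st=get_state(); p=eyes.camera_params("wrist"); im=eyes.grab_frame("wrist"); cv2.imwrite("pics/w3.png",im)
M=R.from_quat(st["eef_rot"])
plan([.5712+.3*0,.2270,.25],79.4,st)
for d in(.019+0,.026,.068): print(d,proj(p,st["eef_pos"]+M.apply([0,0,d])))
s=eyes.grab_frame("scene"); cv2.imwrite("pics/s3.png",s)
S=eyes.camera_params("scene");print([proj(S,st["eef_pos"]+M.apply([0,0,d])) for d in(-.06,.026,.068)])
a=cv2.resize(im[150:350,240:400],None,fx=3,fy=3)
c=proj(S,st["eef_pos"]).astype(int);b=cv2.resize(s[c[1]-40:c[1]+40,c[0]-20:c[0]+20],(300,600)); cv2.imwrite("pics/c3.png",np.hstack([a[:600,:480],b]));print(c)
E
```

```text
t 5.95 pos [ 0.5264 -0.127   0.2236] F [-0.23  0.05 -0.56] op 0.0174
shift [35.64 -2.14 -2.35] turn [-0.004 -0.008 -0.   ]
0.019 [323.57706367 241.11117717]
0.026 [323.58594629 236.66243483]
0.068 [323.62894647 215.12639022]
[array([277.77948199, 117.97220041]), array([280.103823  , 145.73814466]), array([281.16792754, 158.44964749])]
[279 137]
```

View pics/c3.png

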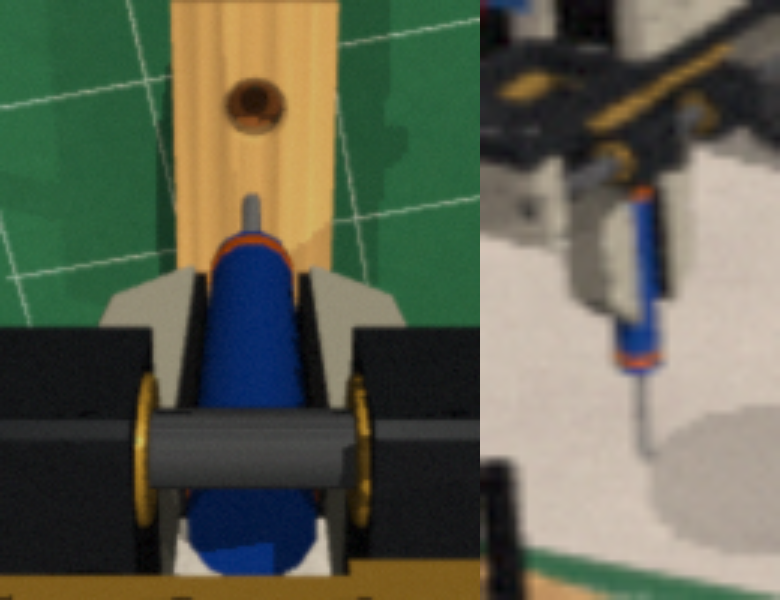

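Crop: pin tip at wrist px (323.7,215.3) vs. predicted (323.6,215.1); so the tool is held straight and axially centred, tip 68 mm below the TCP. Going over the recess.

Call:
{"fn": "jog_arm", "kwargs": {"motion": [[5,-0.2,-0.5,0,-0.005,0.0],[10,-0.4,-0.5,-0.004,-0.008,-0.1],[15.5,-0.9,-0.5,-0.004,-0.008,-0.2],[21,-1.3,-0.5,-0.004,-0.008,-0.3],[26,-1.6,-0.5,-0.004,-0.008,-0.4]]}}

```text
time: 6.68
eef_pos: [0.5584, 0.1334, 0.23]
eef_rot: [0.626, 0.78, 0.0, 0.0]
force: [1.0, -0.0, -1.0]
opening: 0.0178
```

```bash
python3 -c "
from h import *
plan([.5712,.2270,.18],105.4); print(get_state()['q'].round(2))"
```

```text
t 6.67 pos [0.5584 0.1334 0.23  ] F [ 1.03 -0.04 -0.97] op 0.0178
shift [8.85 3.27 5.01] turn [ 0.001 -0.    -0.05 ]
[-0.27  0.33 -0.01  1.76  0.01  1.06 -0.07]
```

Call:
{"fn": "jog_arm", "kwargs": {"motion": [[4,1.6,1,0,0,-0.02],[8,3,3,0,0,-0.05],[8.9,3.3,4.5,0,0,-0.05],[8.9,3.3,5,0,0,-0.05],[8.9,3.3,5,0,0,-0.05]]}}

```text
time: 7.3
eef_pos: [0.5715, 0.2251, 0.1794]
eef_rot: [0.607, 0.795, -0.001, 0.0]
force: [0.5, -0.9, -0.7]
opening: 0.0174
```

Call:
{"fn": "jog_arm", "kwargs": {"motion": [[0,0,0,0,0,0],[0,0,0,0,0,0]]}}

```text
time: 7.55
eef_pos: [0.5722, 0.2238, 0.1803]
eef_rot: [0.608, 0.794, -0.0, 0.001]
force: [0.9, 0.2, -1.0]
opening: 0.0176
```

```bash
python3 - <<'E'
from h import *
st=get_state(); p=eyes.camera_params("wrist"); im=eyes.grab_frame("wrist"); cv2.imwrite("pics/w4.png",im)
M=R.from_quat(st["eef_rot"]); plan([.5712,.2270,.16],105.4,st)
print("tip",proj(p,st["eef_pos"]+M.apply([0,0,.068])),"recess est",proj(p,[.5712,.227,.084]))
b=blobs(im,(5,150,80),(20,255,255),(240,80,400,240),60); print(b)
cv2.imwrite("pics/c4.png",cv2.resize(im[130:250,250:400],None,fx=5,fy=5,interpolation=2))
E
```

```text
t 7.55 pos [0.5722 0.2238 0.1803] F [ 0.87  0.15 -0.95] op 0.0176
shift [ 0.34 -0.01  2.03] turn [ 0.001  0.002 -0.005]
tip [323.53079007 215.10002231] recess est [323.3609773  200.48527196]
[(array([304, 175,  39,  42]), np.int32(1553), array([323.12620734, 195.59948487])), (array([311, 229,  26,  10]), np.int32(63), array([323.04761905, 231.65079365]))]
```

View pics/c4.png

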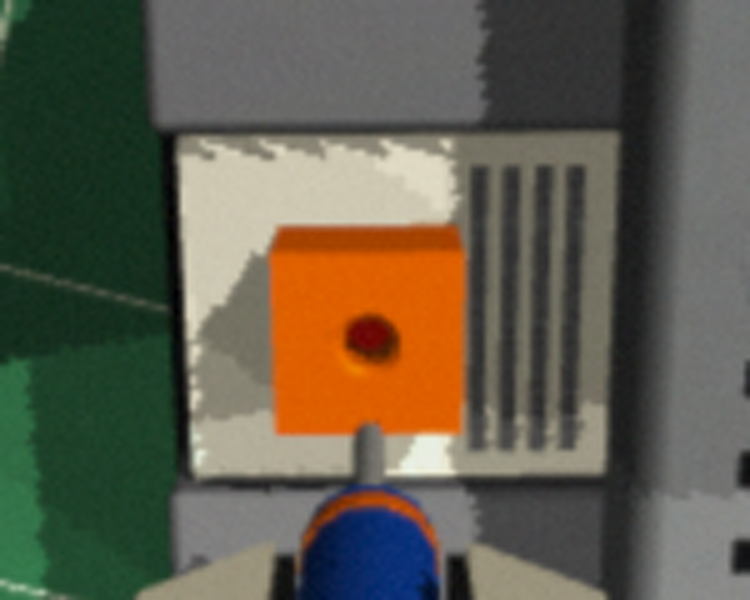

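Crop: recess mouth centred at crop (371,343) → px (324.1,198.5), pin tip at (323.7,215.5) as predicted; axes aligned with the slide.

```bash
python3 - <<'E'
from h import *
st=get_state(); p=eyes.camera_params("wrist")
r=onz(p,(324.1,198.5),.084); print(r)
M=R.from_quat(st["eef_rot"]);print("tipdir",M.apply([0,0,1]))
plan([r[0],r[1],.157],105.4,st)
E
```

```text
[0.57118971 0.2294417  0.084     ]
tipdir [ 8.48768651e-04 -1.17362359e-03 -9.99998951e-01]
t 7.6 pos [0.572  0.2242 0.1802] F [ 0.39  0.19 -1.31] op 0.0177
shift [0.53 0.06 2.32] turn [ 0.001  0.001 -0.004]
```

Call:
{"fn": "jog_arm", "kwargs": {"motion": [[0.5,0.05,0.5,0.001,0.001,-0.004],[0.5,0.05,1.3,0.001,0.001,-0.004],[0.5,0.05,2,0.001,0.001,-0.004],[0.5,0.05,2.2,0.001,0.001,-0.004],[0.5,0.05,2.2,0.001,0.001,-0.004]]}}

```text
time: 8.22
eef_pos: [0.5711, 0.229, 0.1578]
eef_rot: [0.606, 0.795, -0.001, -0.0]
force: [-0.7, 0.9, -0.5]
opening: 0.0178
```

```bash
python3 - <<'E'
from h import *
st=get_state(); p=eyes.camera_params("wrist"); im=eyes.grab_frame("wrist"); cv2.imwrite("pics/w5.png",im)
M=R.from_quat(st["eef_rot"]); plan([.5712,.2294,.157],105.4,st)
print("tip",proj(p,st["eef_pos"]+M.apply([0,0,.068])),"recess est",proj(p,[.5712,.2294,.084]))
cv2.imwrite("pics/c5.png",cv2.resize(im[170:250,280:370],None,fx=7,fy=7,interpolation=2))
print(get_state()["eef_pos"])
E
```

```text
t 8.22 pos [0.5711 0.229  0.1578] F [-0.7   0.93 -0.49] op 0.0178
shift [0.03 0.02 0.08] turn [-0.001  0.    -0.   ]
tip [323.5265719  215.10750685] recess est [323.88336849 212.25157882]
[0.57126866 0.22913093 0.15814086]
```

View pics/c5.png

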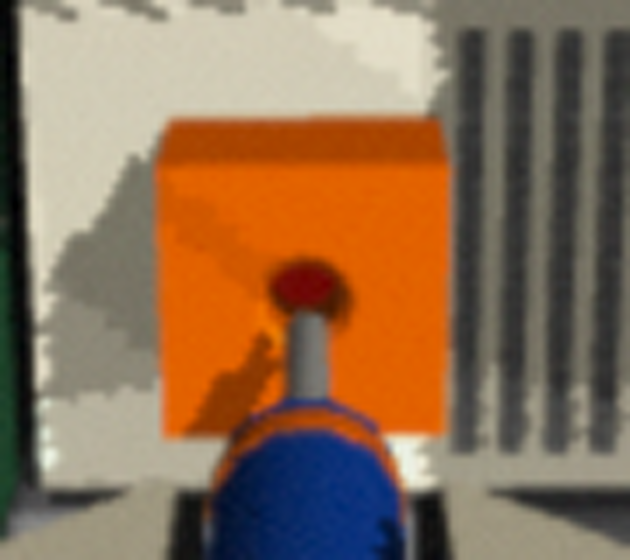

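Crop: the tip (308,312) hangs directly above/in front of the mouth (308,298), consistent with a 5 mm height gap; descending with force checks.

Call:
{"fn": "jog_arm", "kwargs": {"motion": [[0.04,0.02,0.3,0,0,0],[0.04,0.02,0.6,0,0,0],[0.04,0.02,0.8,0,0,0],[0.04,0.02,0.95,0,0,0],[0.04,0.02,0.95,0,0,0]]}}

```text
time: 8.9
eef_pos: [0.5713, 0.2295, 0.1485]
eef_rot: [0.606, 0.795, -0.0, -0.0]
force: [-0.2, -0.1, -0.9]
opening: 0.0179
```

```bash
python3 -c "
from h import *
plan([.5712,.2294,.140],105.4)"
```

```text
t 8.9 pos [0.5713 0.2295 0.1485] F [-0.2  -0.09 -0.92] op 0.0179
shift [-0.01 -0.01  0.85] turn [-0.001  0.    -0.   ]
```

Call:
{"fn": "jog_arm", "kwargs": {"motion": [[0,0,0.1,0,0,0],[0,0,0.2,0,0,0],[0,0,0.3,0,0,0],[0,0,0.3,0,0,0]]}}

```text
time: 9.4
eef_pos: [0.5712, 0.2294, 0.1454]
eef_rot: [0.606, 0.795, -0.001, -0.0]
force: [0.6, 0.3, -0.4]
opening: 0.0177
```

Call:
{"fn": "jog_arm", "kwargs": {"motion": [[0,0,0.1,0,0,0],[0,0,0.2,0,0,0],[0,0,0.3,0,0,0],[0,0,0.3,0,0,0]]}}

```text
time: 9.9
eef_pos: [0.5711, 0.2294, 0.1422]
eef_rot: [0.606, 0.795, -0.001, -0.0]
force: [0.3, 0.9, -0.3]
opening: 0.018
```

Call:
{"fn": "jog_arm", "kwargs": {"motion": [[0,0,0.1,0,0,0],[0,0,0.2,0,0,0],[0,0,0.3,0,0,0],[0,0,0.3,0,0,0]]}}

```text
time: 10.4
eef_pos: [0.5712, 0.2295, 0.1395]
eef_rot: [0.606, 0.795, -0.001, -0.0]
force: [-0.7, -1.2, 1.8]
opening: 0.0174
```

Call:
{"fn": "jog_arm", "kwargs": {"motion": [[0,0,0.1,0,0,0],[0,0,0.2,0,0,0],[0,0,0.3,0,0,0],[0,0,0.3,0,0,0]]}}

```text
time: 10.9
eef_pos: [0.5713, 0.2295, 0.1366]
eef_rot: [0.606, 0.795, -0.0, -0.0]
force: [-1.5, 0.0, 4.2]
opening: 0.0174
```

Call:
{"fn": "jog_arm", "kwargs": {"motion": [[0,0,0.05,0,0,0],[0,0,0.1,0,0,0],[0,0,0.1,0,0,0]]}}

```text
time: 11.28
eef_pos: [0.5713, 0.2295, 0.1356]
eef_rot: [0.606, 0.795, -0.0, -0.0]
force: [-1.7, -0.6, 4.9]
opening: 0.0174
```

Call:
{"fn": "jog_arm", "kwargs": {"motion": [[0,0,0.05,0,0,0],[0,0,0.05,0,0,0]]}}

```text
time: 11.52
eef_pos: [0.5713, 0.2295, 0.1351]
eef_rot: [0.606, 0.795, -0.0, -0.0]
force: [-1.1, -0.2, 4.9]
opening: 0.0176
```

Call:
{"fn": "jog_arm", "kwargs": {"motion": [[0,0,0.05,0,0,0],[0,0,0.05,0,0,0]]}}

```text
time: 11.78
eef_pos: [0.5713, 0.2295, 0.1346]
eef_rot: [0.606, 0.795, -0.0, -0.0]
force: [-1.2, -0.8, 5.4]
opening: 0.0176
```

Call:
{"fn": "jog_arm", "kwargs": {"motion": [[0,0,0.04,0,0,0],[0,0,0.04,0,0,0]]}}

```text
time: 12.02
eef_pos: [0.5713, 0.2295, 0.1344]
eef_rot: [0.606, 0.795, -0.0, -0.0]
force: [-1.6, -0.3, 5.6]
opening: 0.0177
```

Call:
{"fn": "jog_arm", "kwargs": {"motion": [[0,0,0.05,0,0,0],[0,0,0.05,0,0,0]]}}

```text
time: 12.28
eef_pos: [0.5714, 0.2296, 0.1343]
eef_rot: [0.606, 0.795, -0.0, 0.0]
force: [-1.7, -1.0, 6.9]
opening: 0.0177
```

Call:
{"fn": "jog_arm", "kwargs": {"motion": [[0,-0.1,0.05,0,0,0],[0,-0.2,0.05,0,0,0],[0,-0.3,0.05,0,0,0],[0,-0.4,0.05,0,0,0]]}}

```text
time: 12.78
eef_pos: [0.5699, 0.2292, 0.1349]
eef_rot: [0.606, 0.795, 0.002, 0.001]
force: [2.6, -0.0, 4.6]
opening: 0.0176
```

Call:
{"fn": "jog_arm", "kwargs": {"motion": [[0,-0.1,0.08,0,0,0],[0,-0.2,0.1,0,0,0],[0,-0.3,0.1,0,0,0]]}}

```text
time: 13.15
eef_pos: [0.569, 0.2289, 0.1348]
eef_rot: [0.606, 0.795, 0.004, 0.003]
force: [1.1, 0.4, 4.8]
opening: 0.0176
```

Call:
{"fn": "jog_arm", "kwargs": {"motion": [[0,-0.1,0.08,0,0,0],[0,-0.2,0.1,0,0,0],[0,-0.3,0.1,0,0,0],[0,-0.4,0.1,0,0,0]]}}

```text
time: 13.65
eef_pos: [0.5672, 0.2283, 0.1347]
eef_rot: [0.606, 0.795, 0.006, 0.004]
force: [2.0, -0.1, 5.8]
opening: 0.0172
```

```bash
python3 -c "
from h import *
plan([.5712-.04*.964,.2294-.04*.266,.1342],105.4)"
```

```text
t 13.65 pos [0.5672 0.2283 0.1347] F [ 2.01 -0.1   5.79] op 0.0172
shift [-0.01 -3.59 -0.  ] turn [ 0.014 -0.001 -0.001]
```

Call:
{"fn": "jog_arm", "kwargs": {"motion": [[0,-0.15,0.05,0.005,0,0],[0,-0.3,0.06,0.01,0,0],[0,-0.45,0.06,0.014,0,0],[0,-0.6,0.06,0.014,0,0]]}}

```text
time: 14.15
eef_pos: [0.5626, 0.227, 0.1345]
eef_rot: [0.606, 0.795, 0.001, 0.0]
force: [3.1, -0.2, 4.9]
opening: 0.0174
```

```bash
python3 - <<'E'
from h import *
plan([.5712-.042*.964,.2294-.042*.266,.1342],105.4)
P=eyes.camera_params("top");t=eyes.grab_frame("top");print([ (b,onz(P,b[2],.0826)) for b in blobs(t,(5,170,120),(20,255,255),(205,135,300,230))])
im=eyes.grab_frame("wrist"); cv2.imwrite("pics/c6.png",cv2.resize(im[130:250,250:400],None,fx=5,fy=5,interpolation=2))
E
```

```text
t 14.15 pos [0.5626 0.227  0.1345] F [ 3.1  -0.16  4.89] op 0.0174
shift [-0.01 -3.31  0.02] turn [ 0.002 -0.001 -0.001]
[]
```

View pics/c6.png

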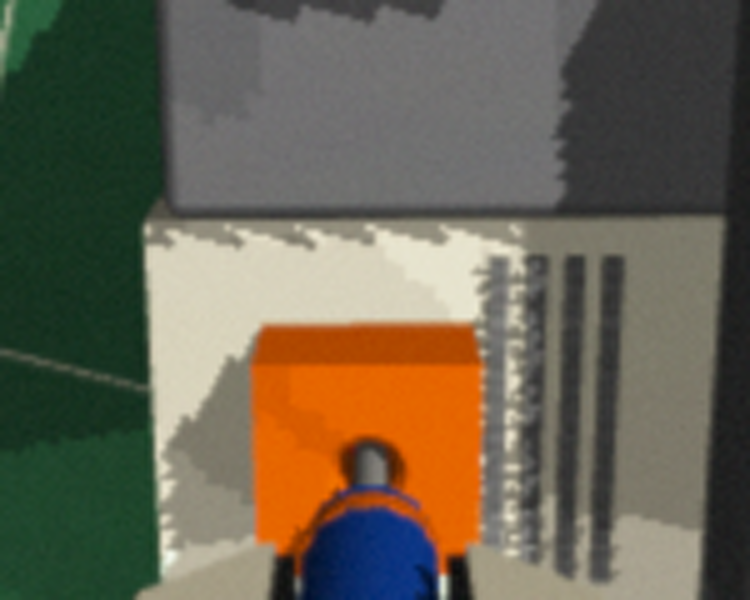

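Wrist crop: the pin is inside the recess and the slide's front edge (col 150) now protrudes past the deck edge (col 165): it is freed and moving. Continuing.

Call:
{"fn": "jog_arm", "kwargs": {"motion": [[0,-0.2,0.05,0.003,0,0],[0,-0.4,0.05,0.006,0,0],[0,-0.6,0.05,0.008,0,0],[0,-0.8,0.06,0.008,0,0],[0,-1.0,0.06,0.008,0,0]]}}

```text
time: 14.88
eef_pos: [0.5539, 0.2246, 0.1344]
eef_rot: [0.606, 0.795, -0.001, -0.002]
force: [2.5, 0.3, 5.6]
opening: 0.018
```

```bash
python3 -c "
from h import *
plan([.5712-.042*.964,.2294-.042*.266,.1342],105.4)"
```

```text
t 14.88 pos [0.5539 0.2246 0.1344] F [2.46 0.28 5.64] op 0.018
shift [-0.   -2.4   0.03] turn [-0.004 -0.001 -0.001]
```

Call:
{"fn": "jog_arm", "kwargs": {"motion": [[0,-0.2,0.05,0.0,0,0],[0,-0.4,0.05,0.0,0,0],[0,-0.6,0.05,0.0,0,0],[0,-0.8,0.06,0.0,0,0],[0,-1.0,0.06,0.0,0,0]]}}

```text
time: 15.5
eef_pos: [0.5454, 0.2222, 0.1344]
eef_rot: [0.606, 0.795, -0.0, -0.001]
force: [1.8, 0.0, 5.6]
opening: 0.0174
```

```bash
python3 -c "
from h import *
plan([.5712-.042*.964,.2294-.042*.266,.1342],105.4)"
```

```text
t 15.5 pos [0.5454 0.2222 0.1344] F [1.77 0.01 5.65] op 0.0174
shift [-0.   -1.52  0.02] turn [-0.002 -0.001 -0.001]
```

Call:
{"fn": "jog_arm", "kwargs": {"motion": [[0,-0.2,0.05,0.0,0,0],[0,-0.4,0.05,0.0,0,0],[0,-0.6,0.05,0.0,0,0],[0,-0.8,0.05,0.0,0,0],[0,-1.0,0.05,0.0,0,0]]}}

```text
time: 16.12
eef_pos: [0.5368, 0.2199, 0.1344]
eef_rot: [0.607, 0.795, 0.001, -0.0]
force: [2.2, 0.6, 3.7]
opening: 0.0172
```

Call:
{"fn": "jog_arm", "kwargs": {"motion": [[0,-0.1,0.05,0.0,0,0],[0,-0.2,0.05,0.0,0,0],[0,-0.3,0.05,0.0,0,0],[0,-0.3,0.05,0.0,0,0]]}}

```text
time: 16.62
eef_pos: [0.5349, 0.2193, 0.1344]
eef_rot: [0.607, 0.795, 0.002, 0.0]
force: [1.1, 0.4, 5.3]
opening: 0.0176
```

Call:
{"fn": "jog_arm", "kwargs": {"motion": [[0,-0.1,0.05,0.0,0,0],[0,-0.2,0.05,0.0,0,0],[0,-0.3,0.05,0.0,0,0],[0,-0.4,0.05,0.0,0,0]]}}

```text
time: 17.12
eef_pos: [0.5322, 0.2185, 0.1344]
eef_rot: [0.607, 0.795, 0.002, 0.001]
force: [2.3, -0.9, 5.3]
opening: 0.0172
```

Call:
{"fn": "jog_arm", "kwargs": {"motion": [[0,-0.1,0.05,0.0,0,0],[0,-0.2,0.05,0.0,0,0],[0,-0.25,0.05,0.0,0,0]]}}

```text
time: 17.5
eef_pos: [0.5315, 0.2183, 0.1346]
eef_rot: [0.607, 0.795, 0.004, 0.002]
force: [3.1, 0.6, 5.6]
opening: 0.0174
```

Call:
{"fn": "jog_arm", "kwargs": {"motion": [[0,-0.1,0.05,0.0,0,0],[0,-0.2,0.05,0.0,0,0],[0,-0.3,0.05,0.0,0,0]]}}

```text
time: 17.88
eef_pos: [0.5304, 0.218, 0.1349]
eef_rot: [0.607, 0.795, 0.006, 0.003]
force: [4.6, -0.3, 4.8]
opening: 0.0176
```

```bash
python3 - <<'E'
from h import *
plan([.5712-.042*.964,.2294-.042*.266,.18],105.4)
im=eyes.grab_frame("wrist"); cv2.imwrite("pics/w7.png",im)
E
```

```text
t 17.88 pos [0.5304 0.218  0.1349] F [ 4.64 -0.27  4.82] op 0.0176
shift [ 0.02  0.09 -4.51] turn [ 0.013 -0.002 -0.002]
```

Force now rises against the end stop. Relieving sideways slightly, then lifting straight out.

Call:
{"fn": "jog_arm", "kwargs": {"motion": [[0,0.1,0,0.006,0,0],[0,0.15,-0.2,0.012,0,0],[0,0.15,-0.6,0.013,0,0],[0,0.15,-1.2,0.013,0,0],[0,0.15,-1.8,0.013,0,0]]}}

```text
time: 18.55
eef_pos: [0.53, 0.2179, 0.1522]
eef_rot: [0.607, 0.795, -0.001, -0.002]
force: [-0.1, 0.4, -0.1]
opening: 0.0171
```

Call:
{"fn": "jog_arm", "kwargs": {"motion": [[0,0,-1,0,0,0],[0,0,-3,0,0,0],[0,0,-6,0,0,0],[0,0,-8,0,0,0],[0,0,-8,0,0,0]]}}

```text
time: 19.18
eef_pos: [0.531, 0.2183, 0.2342]
eef_rot: [0.607, 0.795, 0.0, -0.001]
force: [0.4, 0.1, -1.4]
opening: 0.0175
```

```bash
python3 - <<'E'
from h import *
st=get_state(); p=eyes.camera_params("wrist"); im=eyes.grab_frame("wrist"); cv2.imwrite("pics/w8.png",im)
plan([.5264,-.127,.235],79.4,st)
M=R.from_quat(st["eef_rot"]);print("tip",proj(p,st["eef_pos"]+M.apply([0,0,.068])))
cv2.imwrite("pics/c8.png",cv2.resize(im[120:270,220:420],None,fx=4,fy=4,interpolation=2))
E
```

```text
t 19.18 pos [0.531  0.2183 0.2342] F [ 0.39  0.11 -1.44] op 0.0175
shift [-33.18  -9.56  -0.15] turn [-0.001 -0.002  0.452]
tip [323.50929538 215.05426573]
```

View pics/c8.png

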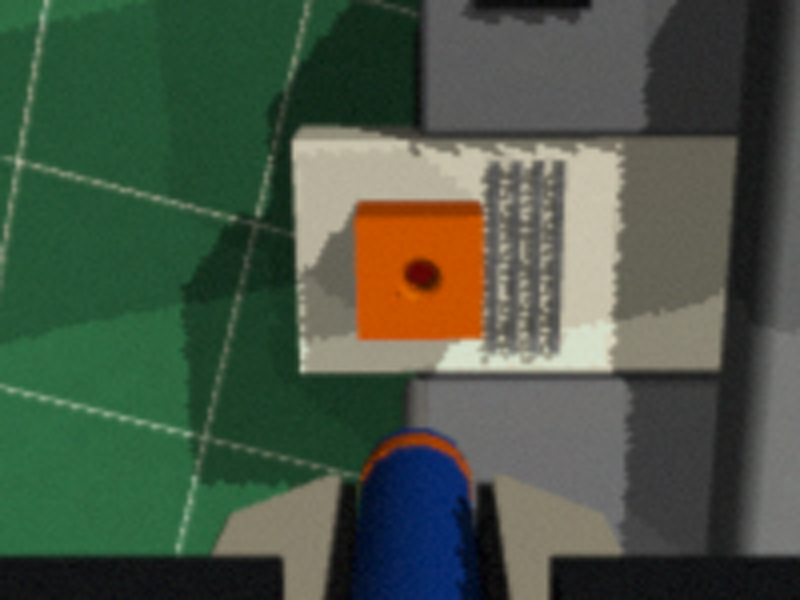

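Crop: slide well out in front of the deck (slide front at col 295, deck edge at col 420); mouth at crop (421,273). Checking travel from it and heading to the stand.

```bash
python3 - <<'E'
from h import *
p=eyes.camera_params("wrist"); r=onz(p,(325.0,188.4),.084); d=r[:2]-[.5712,.2294]; print(r,"travel",-d@[.964,.266],"lat",d@[-.266,.964])
E
```

```text
[0.5310138  0.21895767 0.084     ] travel 0.04151715989804128 lat 0.00062312209474354
```

Call:
{"fn": "jog_arm", "kwargs": {"motion": [[-5,-0.8,-0.5,0,0,0.07],[-10,-2,-0.5,0,0,0.15],[-15,-3.5,-0.5,0,0,0.25],[-20,-5,-0.5,0,0,0.35],[-25,-7,-0.5,0,0,0.45]]}}

```text
time: 19.85
eef_pos: [0.5276, -0.0433, 0.2361]
eef_rot: [0.77, 0.638, -0.002, -0.002]
force: [1.0, -1.0, -1.0]
opening: 0.0176
```

```bash
python3 -c "
from h import *
plan([.5264,-.127,.223],79.4)"
```

```text
t 19.85 pos [ 0.5276 -0.0433  0.2361] F [ 0.96 -1.   -0.99] op 0.0176
shift [-8.25  1.44  1.3 ] turn [-0.006  0.    -0.001]
```

Call:
{"fn": "jog_arm", "kwargs": {"motion": [[-3,0.5,0.5,-0.003,0,0],[-6,1,1,-0.006,0,0],[-8.2,1.4,1.3,-0.006,0,0],[-8.2,1.4,1.3,-0.006,0,0],[-8.2,1.4,1.3,-0.006,0,0]]}}

```text
time: 20.48
eef_pos: [0.5256, -0.1251, 0.2222]
eef_rot: [0.769, 0.639, -0.0, -0.001]
force: [-0.2, -0.6, -0.3]
opening: 0.0175
```

Call:
{"fn": "jog_arm", "kwargs": {"motion": [[0,0,0,0,0,0],[0,0,0,0,0,0]]}}

```text
time: 20.72
eef_pos: [0.5257, -0.1239, 0.2222]
eef_rot: [0.769, 0.639, -0.0, -0.001]
force: [-0.6, 0.2, -0.4]
opening: 0.0174
```

```bash
python3 - <<'E'
from h import *
st=get_state(); p=eyes.camera_params("wrist"); im=eyes.grab_frame("wrist"); cv2.imwrite("pics/w9.png",im)
M=R.from_quat(st["eef_rot"]); plan([.5257,-.126,.15],79.4,st)
print("tip",proj(p,st["eef_pos"]+M.apply([0,0,.068])),"socket est",proj(p,[.5257,-.126,.06]))
print([onz(p,(325,v),.06) for v in (184,185,186)])
cv2.imwrite("pics/c9.png",cv2.resize(im[150:250,265:385],None,fx=6,fy=6,interpolation=2))
E
```

```text
t 20.73 pos [ 0.5257 -0.1239  0.2222] F [-0.63  0.2  -0.43] op 0.0174
shift [-0.22  0.05  7.22] turn [-0.002 -0.001  0.002]
tip [323.60341842 215.12662792] socket est [324.28304045 187.74034276]
[array([ 0.52725848, -0.12193362,  0.06      ]), array([ 0.527052  , -0.12305623,  0.06      ]), array([ 0.52684508, -0.12418121,  0.06      ])]
```

View pics/c9.png

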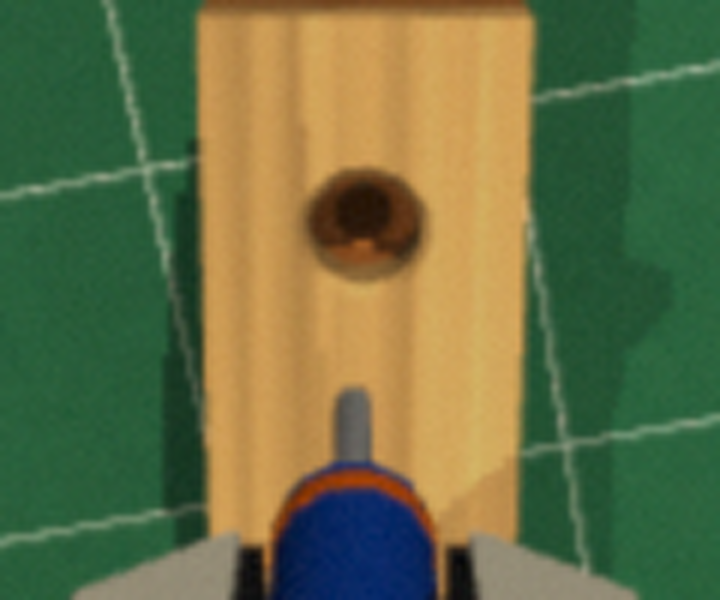

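Crop: socket mouth at px (325.4,187.1), pin tip at (323.6,214.7) as predicted; the socket agrees to ~1 mm with the grasp pose. Target x,y = (0.5264, −0.1257).

```bash
python3 -c "
from h import *
p=eyes.camera_params('wrist');print(onz(p,(325.4,187.1),.06))
plan([.5264,-.1257,.13],79.4)"
```

```text
[ 0.5271021  -0.12587285  0.06      ]
t 20.77 pos [ 0.5258 -0.1242  0.2222] F [-0.77  1.03 -0.78] op 0.0176
shift [-0.15  0.11  9.22] turn [-0.002 -0.001  0.001]
```

Call:
{"fn": "jog_arm", "kwargs": {"motion": [[-0.1,0.1,2,-0.002,-0.001,0.001],[-0.15,0.11,5,-0.002,-0.001,0.001],[-0.15,0.11,7.5,-0.002,-0.001,0.001],[-0.15,0.11,8.8,-0.002,-0.001,0.001],[-0.15,0.11,8.8,-0.002,-0.001,0.001]]}}

```text
time: 21.4
eef_pos: [0.526, -0.1255, 0.1337]
eef_rot: [0.769, 0.639, -0.001, -0.001]
force: [0.6, 0.1, -0.3]
opening: 0.0173
```

Call:
{"fn": "jog_arm", "kwargs": {"motion": [[0,0,0,0,0,0],[0,0,0,0,0,0]]}}

```text
time: 21.65
eef_pos: [0.5267, -0.1256, 0.1346]
eef_rot: [0.769, 0.639, 0.0, 0.0]
force: [0.4, -0.2, -0.5]
opening: 0.0174
```

```bash
python3 -c "
from h import *
plan([.5264,-.1257,.0905],79.4)"
```

```text
t 21.65 pos [ 0.5267 -0.1256  0.1346] F [ 0.38 -0.2  -0.49] op 0.0174
shift [-0.02 -0.03  4.41] turn [0.    0.    0.001]
```

Call:
{"fn": "jog_arm", "kwargs": {"motion": [[-0.01,-0.02,1,0,0,0],[-0.01,-0.02,2,0,0,0],[-0.01,-0.02,3,0,0,0],[-0.01,-0.02,4,0,0,0],[-0.01,-0.02,4.3,0,0,0]]}}

```text
time: 22.28
eef_pos: [0.5258, -0.1255, 0.0905]
eef_rot: [0.769, 0.639, -0.001, -0.001]
force: [0.4, -0.4, -0.9]
opening: 0.0175
```

Call:
{"fn": "jog_arm", "kwargs": {"motion": [[0,0,0.3,0,0,0],[0,0,0.6,0,0,0],[0,0,0.9,0,0,0],[0,0,0.9,0,0,0]]}}

```text
time: 22.78
eef_pos: [0.5257, -0.1255, 0.0814]
eef_rot: [0.769, 0.639, -0.001, -0.001]
force: [1.0, -0.1, -0.1]
opening: 0.0177
```

Shoulder is inside the socket with no force. Down to the ledge.

Call:
{"fn": "jog_arm", "kwargs": {"motion": [[0,0,0.3,0,0,0],[0,0,0.6,0,0,0],[0,0,0.9,0,0,0],[0,0,0.9,0,0,0]]}}

```text
time: 23.28
eef_pos: [0.5255, -0.1255, 0.0721]
eef_rot: [0.769, 0.639, -0.001, -0.001]
force: [-0.0, 0.4, -0.8]
opening: 0.0176
```

Call:
{"fn": "jog_arm", "kwargs": {"motion": [[0,0,0.1,0,0,0],[0,0,0.2,0,0,0],[0,0,0.2,0,0,0]]}}

```text
time: 23.65
eef_pos: [0.5256, -0.1255, 0.0705]
eef_rot: [0.769, 0.639, -0.001, -0.001]
force: [-0.7, 0.7, 4.2]
opening: 0.0172
```

Ledge contact at z 0.0705, the same height as at the grasp. Releasing; opening partly so the fingers stay symmetric, then lifting.

Call:
{"fn": "jog_arm", "kwargs": {"motion": [[0,0,0,0,0,0],[0,0,0,0,0,0],[0,0,0,0,0,0],[0,0,0,0,0,0],[0,0,0,0,0,0]], "gripper": 6}}

```text
time: 24.28
eef_pos: [0.5256, -0.1256, 0.0705]
eef_rot: [0.769, 0.639, -0.001, -0.001]
force: [0.2, -0.5, 0.1]
opening: 0.059
```

Call:
{"fn": "jog_arm", "kwargs": {"motion": [[0,0,-1.5,0,0,0],[0,0,-4,0,0,0],[0,0,-8,0,0,0],[0,0,-13,0,0,0],[0,0,-15,0,0,0]]}}

```text
time: 24.9
eef_pos: [0.5277, -0.1261, 0.2249]
eef_rot: [0.769, 0.639, 0.001, 0.002]
force: [0.8, -0.4, -0.2]
opening: 0.0601
```

Call:
{"fn": "jog_arm", "kwargs": {"motion": [[0,0,0,0,0,0],[0,0,0,0,0,0],[0,0,0,0,0,0]]}}

```text
time: 25.28
eef_pos: [0.5267, -0.1259, 0.2237]
eef_rot: [0.769, 0.639, 0.001, 0.001]
force: [-0.8, 0.3, 0.2]
opening: 0.06
```

```bash
python3 - <<'E'
from h import *
st=get_state(); print(st["eef_pos"],st["force"],st["opening"])
s=eyes.grab_frame("scene");t=eyes.grab_frame("top");w=eyes.grab_frame("wrist")
S=eyes.camera_params("scene");P=eyes.camera_params("top")
print("scene blue",blobs(s,(105,120,50),(125,255,255),(240,150,310,215)),"orange",blobs(s,(5,170,120),(20,255,255),(350,195,440,275)))
o=blobs(t,(5,170,120),(20,255,255),(205,135,300,230));print("top orange",[(b[1],b[2],onz(P,b[2],.0826)) for b in o])
cv2.imwrite("pics/fin.png",np.hstack([cv2.resize(s[140:280,230:450],(440,280),interpolation=2),cv2.resize(w[130:270,230:410],(360,280),interpolation=2)]))
E
```

```text
[ 0.5267413  -0.12592781  0.22369189] [-0.77387262  0.28231003  0.23680526] 0.06004331574386232
scene blue [(array([280, 165,   5,   4]), np.int32(16), array([282. , 166.5])), (array([280, 172,   6,  15]), np.int32(75), array([282.86666667, 179.02666667]))] orange [(array([387, 199,  13,  14]), np.int32(157), array([392.72611465, 205.79617834]))]
top orange [(np.int32(94), array([254.73404255, 198.21276596]), array([0.53220259, 0.21607343, 0.0826    ]))]
```

View pics/fin.png

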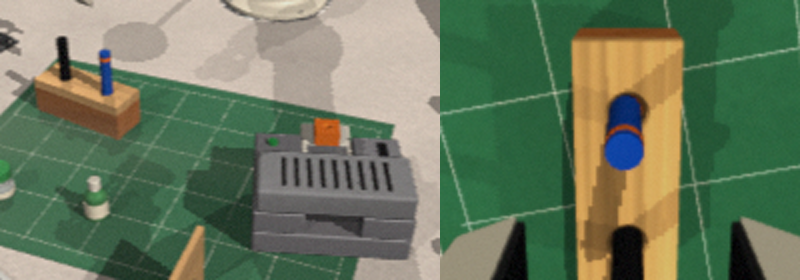

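The tool stands upright in its socket. Its blue blobs in the scene view are within about 0.5 px of the start. The top camera puts slide travel at 0.0404 m. Handing in.

```bash
python3 -c "
from cell import finish_job; print(finish_job())"
```

```text
the job is handed in; nothing more can be done
None
```

I took the pin tool from its socket and felt for the button. The pin met it about 12 mm below the recess mouth, and I pressed it to its hard stop. Holding it down, I pushed the slide out to its end stop, then put the tool back in the same socket. The job was handed in at about 25 s of the 72 s allowed; no verdict is reported.

**Last checks**
- **Slide travel:** the top camera gives 40.4 mm and the wrist camera 41.5 mm. The 1 mm disagreement is within measuring error, and both match the 40 mm end stop.
- **Pin tool:** it stands upright at its starting place, within about 0.5 px in the scene view. It met the ledge at the same height as when I picked it up.
- **Robot:** the gripper is open and about 15 cm above where it released the tool, touching nothing.
- **Forces:** the highest readings at the extractor were about 7 N down and 5 N sideways. These were read at the end of each move, so brief peaks in between would not show.
- **Bystanders:** no contact was noticed and those in the last picture look unmoved. I did not measure their positions again.

**One correction:** the first grasp was about 4 mm off the middle of the pads and pressed sideways with about 6 N, so I re-gripped the tool before lifting it.

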